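# Aim the airbrush at the round grille

## Robot

A 6-joint arm with a two-finger parallel gripper is mounted at the origin on the work surface. World frame = base frame: x ahead of the robot, y to its left, z up, the work surface at z = 0. Lengths are in mm, angles in degrees, forces in N, time in s.
With the tool pointing down it reaches from about 300 to 850 mm from the base axis. Payload 4.2 kg.
Tool frame: the origin (TCP) lies midway between the tips of the shut fingers; the grasp point (between the pads) lies 19 mm behind it; z points along the fingers, y is the line along which they close (so a half turn about z gives the same grasp; the last joint's range is limited). The gripper opens to 91 mm and grips with 3 to 60 N. Pads are 32 mm wide; open, the fingers measure 118 mm over their backs; the gripper's body (76 mm by 178 mm) begins 60 mm behind the grasp point.
Start: joints at [-75.172, 18.312, 89.639, -0, 72.044, -1.146], TCP at [158.244, -552.813, 213.976] pointing down, gripper open.
Joint ranges: [-177.97, 177.97], [-48.28, 115.42], [12.27, 149.76], [-77.06, 257.06], [2.81, 150.46], [-146.56, 146.56]. Speed limits (degrees/s): [147.25, 147.25, 180, 180, 180, 180].

## Interface

Orientations are given as [roll, pitch, yaw] about the fixed x, y, z axes, in that order (R = Rz(yaw) Ry(pitch) Rx(roll)).
In Python, from workcell import env gives the robot as it stands.
- The arm moves only by the tool send_rows, never from a script. Its argument "steps" is a list that holds one entry, the list of rows, each a list of 5 numbers: the shift along the tool's x, y, z scaled (see below), then the turn about the tool's z scaled (see below), then the opening, from 0 (shut) to 1 (fully open). In form: [[[dx, dy, dz, yaw, fingers], ...]]. A call has 1 to 5 rows; each row shifts and turns the commanded pose from where the row before left it, along the tool's axes as they then stand; what a row does not reach is not made up. The controller multiplies each number of a shift by 0.04 m and each number of a turn by 0.12 rad. A row lasts 1/12 s, in which the tool goes at most 41.7 mm and 7.16 degrees, less where a joint would pass 70% of its speed; a pose out of reach is approached as far as the arm can. A call with a number of a shift or a turn outside -1 to 1 is refused whole. A call with a gripper value outside its range is refused whole. The fingers move at their own pace and stop on an object; "squeeze" is the grip in N (left out, the last holds). Time passes only in rows, so rows that do not move let the fingers close. It gives the time, the measured TCP pose, the force, the opening and the grip force at its end, in the units of the state.
- env.state(): the state, without advancing time (a new reading comes with each control period).
- env.grab_frame(name): name is "side" or "top"; returns a dict with "pixels" (400x640x3 uint8, red, green, blue), "depth" (400x640 float32, mm along the optical axis (not along the pixel's ray), 0 where there is no reading), "intrinsics" (3x3 intrinsics, pixels), "cam_to_world" (4x4, takes a point from camera to world coordinates). Camera axes: x right, y down, z forward; pixel columns grow to the right and rows downward; lengths in mm; the calibration is good to about 2 mm. A picture is of the moment at which its call begins.
- env.job_done(): hands the job in; it is judged then, once.
The state is a dict: "time_s": time; "qpos": joint angles; "qvel": joint speeds; "effort": joint torques, N m; "ee_pos": TCP position; "ee_rot": TCP orientation; "force": force on the tool from outside, world axes, zero at the start; "torque": the same for the moment, N m; "gripper_width": finger opening in mm; "gripper_force": force on a finger pad.
Only numpy, scipy, OpenCV 4.12 (cv2) and the standard library are available. Lean on these libraries where they do the work, as an engineer would, in place of code of your own. Each camera call takes 0.05 s, during which the arm holds its last target. There are 200 camera calls.

## Task

Lift the cordless airbrush out of its forked rest and aim it at the middle of the round fan grille on the model locomotive side (not the square grille on the other one), with the nozzle about 80 mm from the grille and square to the leaning panel, and hold it steady there for two seconds. Then lay it gently back in its rest just as it lay before, nozzle pointing the same way, and let go. Touch neither of the two panels nor their stands at any time, and leave the jars and other things on the bench where they are.

Things in the scene. Friction and masses are not known exactly. Their poses are not given: they have to be found in the camera images.
- airbrush: cordless airbrush, 180 mm long, 0.2 kg: black box-shaped grip (x -60 to 50, 30 wide in y, 34 tall in z), then a steel barrel 16 mm thick to a pointed nozzle at x = 120, steel cup 29 mm wide on top at x = 74 up to z = 40. Origin on the spray axis in the middle of the grip, near the centre of mass; x out of the nozzle, z up. Hold it across the grip at its origin, between the rest's posts.
- nozzle (a point): tip of the nozzle, on the airbrush at x = 120 mm
- spot (a point): point of the spray axis 80 mm ahead of the nozzle (airbrush x = 200 mm)
- rest: fixed rest: plywood foot 150 x 90 x 12 mm, two aluminium posts 12 mm thick at x = -50 and +42, forked on top: seat 60 mm above the table, 38 mm wide between prongs rising 18 mm more (58 mm over the prongs). Origin under the foot's centre, z up. The airbrush lies in it with its x along the rest's x and its origin 77 mm above the rest's origin.
- panel_round: grey model locomotive side, 170 x 95 x 6 mm, clamped in a stand, leaning back 0.45 rad, with a round fan grille 62 mm across and louvres beside it. Origin: grille centre on the front face, 135 mm above the table; x points into the panel (away from the robot, tilted down; an airbrush square to it has its x along this x), y along the panel (spans -53 to 117 mm), z up its face.
- panel_square: the same kind of panel with a square grille 58 mm wide instead (spans y -117 to +53 mm): not the target. Same axes.
- stand_round: fixed stand of the round-grille panel: plywood foot 110 x 130 x 14 mm (x -35 to +75 mm) with two steel posts. Origin on the table, z up
- stand_square: fixed stand of the square-grille panel, same sizes
- paint_jar: closed grey paint jar with black cap, 60 mm across, 85 mm tall, bystander, between the two stands; origin at the centre of its underside, z up
- thinner_jar: closed clear jar with black cap, 60 mm across, 90 mm tall, bystander; origin at the centre of its underside, z up
- glass_jar: open empty glass jar, 68 mm across, 85 mm tall, bystander; origin at the centre of its underside, z up
- jar_cap: loose black jar cap, 50 mm across, 16 mm tall, bystander; origin at the centre of its underside, z up
- steel_cup: upturned conical steel paint cup, 40 mm across, 52 mm tall, bystander; origin at the centre of its underside, z up
- tub: upturned white plastic tub, 110 mm across, 65 mm tall, bystander; origin at the centre of its underside, z up
There are look-alikes about, which are no part of the job. Leave any turquoise look-alike of the stand_round alone.

How it is judged:
By the outcome, as a careful person would: the job done as asked, in the order asked, and still so for the second after the job is handed in, with the robot touching nothing.
It also fails if it takes over 48 s, if anything falls off the work surface, if the arm or the gripper's body presses on something with over 40 N, if the wrist force passes 120 N, or if a joint passes its speed limit or range.

## Working session

There is one attempt and no reset: what is moved stays moved. The work goes in short steps, Python scripts to look and compute and a tool call to move; the robot and the scene stay as the last step left them, time stands still between calls to the robot, and variables do not carry over. Pictures are saved under pics/ and viewed, at most 10 in all, crops included, and the job is handed in when it is done.

Besides the shell and the picture viewer there is one more tool, called after "Request:" as name([rows], argument=value, ...), one row to a line, values as JSON. send_rows: Moves the arm, as the interface text tells. Shifts and turns lie within -1 to 1; 1 stands for 0.04 m of shift or 0.12 rad of turn. Its arguments: {"type":"object","properties":{"steps":{"type":"array"},"squeeze":{"type":"number"}},"required":["steps"]}

```bash
mkdir -p pics; ls; python3 - <<'E'
from workcell import env
import cv2,numpy as np
s=env.state();print({k:np.round(v,3).tolist() for k,v in s.items()})
for n in("side","top"):
    f=env.grab_frame(n);cv2.imwrite(f"pics/{n}0.png",f["pixels"][:,:,::-1]);np.savez(f"{n}0.npz",**f)
    print(n,np.round(f["intrinsics"],1).tolist(),np.round(f["cam_to_world"],3).tolist())
E
```

```text
pics
{'time_s': 0.0, 'qpos': [-75.173, 18.351, 89.706, -0.001, 72.044, -1.146], 'qvel': [-0.085, -0.043, 0.008, 0.034, 0.067, -0.026], 'effort': [0.002, -41.246, -23.197, 0.073, 0.046, -0.0], 'ee_pos': [158.095, -552.313, 213.136], 'ee_rot': [-179.899, -0.001, 15.973], 'force': [0.827, 0.216, 0.151], 'torque': [0.027, -0.031, 0.018], 'gripper_force': 0.0, 'gripper_width': 91.391}
side [[377.5, 0.0, 320.9], [0.0, 377.5, 201.4], [0.0, 0.0, 1.0]] [[-0.931, -0.237, 0.277, 275.242], [-0.364, 0.634, -0.682, 626.261], [-0.014, -0.736, -0.677, 847.686], [0.0, 0.0, 0.0, 1.0]]
top [[484.8, 0.0, 322.9], [0.0, 484.8, 198.2], [0.0, 0.0, 1.0]] [[-0.003, -0.997, 0.081, 477.432], [-1.0, 0.005, 0.019, -161.889], [-0.019, -0.081, -0.997, 1503.696], [0.0, 0.0, 0.0, 1.0]]
```

View pics/side0.png

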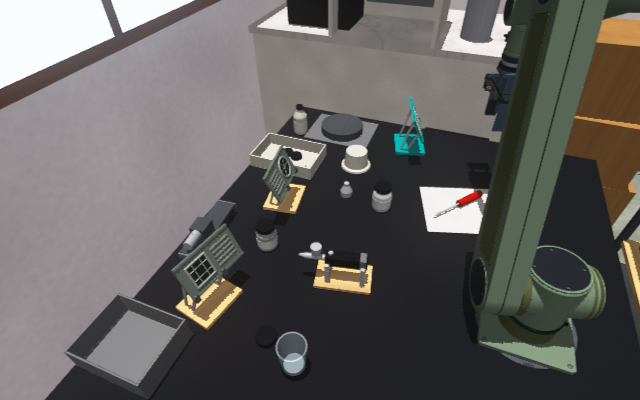

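View pics/top0.png

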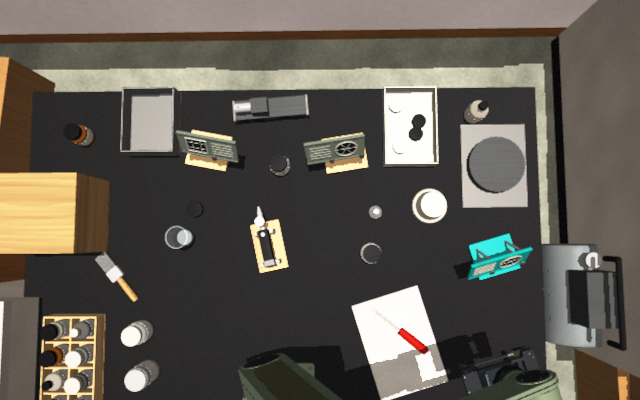

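Side view: round grille at about (285,163), airbrush lying in its rest at about (345,262), square panel at (205,270). Top view: round grille at (346,149), rest at (268,245) with the nozzle pointing up at (259,208).

```bash
cat > h.py <<'E'
import numpy as np,cv2
def load(n): return dict(np.load(n))
def cloud(f):
    d=f["depth"].astype(float);K=f["intrinsics"];v,u=np.mgrid[:d.shape[0],:d.shape[1]]
    c=np.stack([(u-K[0,2])/K[0,0]*d,(v-K[1,2])/K[1,1]*d,d],-1)
    w=c@f["cam_to_world"][:3,:3].T+f["cam_to_world"][:3,3]; w[d<=0]=np.nan; return w
def ray(f,u,v):
    K=f["intrinsics"];r=f["cam_to_world"][:3,:3]@np.array([(u-K[0,2])/K[0,0],(v-K[1,2])/K[1,1],1]);return f["cam_to_world"][:3,3],r
def proj(f,p):
    T=f["cam_to_world"];c=(np.atleast_2d(p)-T[:3,3])@T[:3,:3];q=c@f["intrinsics"].T;return q[:,:2]/q[:,2:]
E
python3 - <<'E'
from h import *
T=load("top0.npz");S=load("side0.npz");t=cloud(T);s=cloud(S)
for n,im,uv in(("top",t,(346,149)),("top",t,(268,245)),("side",s,(285,163)),("side",s,(345,262)),("top table",t,(230,270)),("side table",s,(330,220))):print(n,uv,im[uv[1],uv[0]].round(1))
# foot of rest: plywood colour in top
hsv=cv2.cvtColor(T["pixels"],cv2.COLOR_RGB2HSV);m=((hsv[...,0]<30)&(hsv[...,1]>60)&(hsv[...,2]>130)).astype(np.uint8)
w=m.copy();w[:]=0;w[205:285,240:300]=m[205:285,240:300]
P=t[w>0];P=P[np.isfinite(P[:,0])];print("foot z",np.median(P[:,2]),len(P))
P=P[abs(P[:,2]-12)<8];r=cv2.minAreaRect(P[:,:2].astype(np.float32));print("foot rect",r)
# grip tops/dark
for nm,c,sl in(("top",t,(slice(195,285),slice(240,300))),("side",s,(slice(235,300),slice(290,385)))):
    q=c[sl].reshape(-1,3);q=q[np.isfinite(q[:,0])]
    g=q[(q[:,2]>86)&(q[:,2]<130)];print(nm,len(g),"z pct",np.percentile(g[:,2],[5,50,95]).round(1));print(" xy rect z>86",cv2.minAreaRect(g[:,:2].astype(np.float32)))
    g=q[(q[:,2]>90)&(q[:,2]<98)];print(" grip top",g.mean(0).round(1),len(g))
# panel plane
A=[]
for nm,c,sl in(("top",t,(slice(125,178),slice(295,375))),("side",s,(slice(140,215),slice(255,310)))):
    q=c[sl].reshape(-1,3);q=q[np.isfinite(q[:,0])];q=q[(q[:,2]>100)&(q[:,2]<185)];A.append(q)
    rng=np.random.default_rng(0);best=0
    for _ in range(500):
        a=q[rng.choice(len(q),3,False)];n=np.cross(a[1]-a[0],a[2]-a[0]);L=np.linalg.norm(n)
        if L<50:continue
        k=abs((q-a[0])@n/L)<2.5
        if k.sum()>best:best=k.sum();K=k
    c0=q[K].mean(0);n=np.linalg.svd(q[K]-c0)[2][2];n*=np.sign(n[0]);print(nm,"plane",c0.round(1),n.round(3),"yaw",np.degrees(np.arctan2(n[1],n[0])).round(2),"lean",np.arcsin(-n[2]).round(3),K.sum(),len(q))
def crop(f,x0,x1,y0,y1,k):return cv2.resize(f["pixels"][y0:y1,x0:x1,::-1],None,fx=k,fy=k,interpolation=cv2.INTER_CUBIC)
a=crop(T,295,375,120,180,5);b=crop(S,255,335,140,200,5);c=crop(T,235,315,195,285,5)[:300+150];d=crop(S,295,385,230,300,5)[:, :400]
cv2.imwrite("pics/crop0.png",np.vstack([np.hstack([a,b]),np.hstack([c[:300],d[:300,:400]])]))
E
```

```text
top (346, 149) [ 729.3 -202.   136.1]
top (268, 245) [456.8  25.   93.3]
side (285, 163) [ 735.8 -215.4  137.4]
side (345, 262) [447.   48.2  85.3]
top table (230, 270) [379.1 153.7   3.4]
side table (330, 220) [ 564.1 -158.8   -1.6]
foot z 12.758476676734062 635
foot rect ((454.0771789550781, 33.84447479248047), (151.99253845214844, 91.07365417480469), 12.373699188232422)
top 493 z pct [ 88.7  95.2 119.3]
 xy rect z>86 ((479.59967041015625, 39.55342102050781), (175.08067321777344, 30.827892303466797), 12.228585243225098)
 grip top [446.   32.2  94.2] 309
side 598 z pct [ 88.3  94.4 117.5]
 xy rect z>86 ((472.94830322265625, 39.82592010498047), (157.7174530029297, 32.98835372924805), 10.804442405700684)
 grip top [447.   36.2  94. ] 408
top plane [ 728.6 -165.9  142.1] [ 0.889  0.129 -0.439] yaw 8.29 lean 0.455 852 1211
side plane [ 729.8 -158.9  140.9] [ 0.89   0.133 -0.436] yaw 8.48 lean 0.451 758 938
```

View pics/crop0.png

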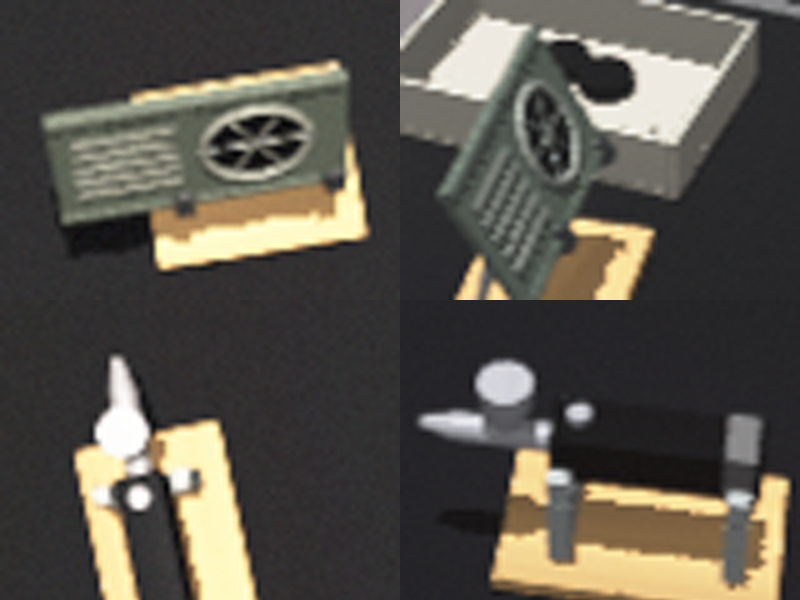

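Request:
send_rows([
  [[0,0,0,0.53,1],[0.3,-0.37,0,0,1],[0.52,-0.637,0,0,1],[0.52,-0.637,0,0,1],[0.52,-0.637,0,0,1]],
])

```text
time_s: 0.52
ee_pos: [211.6, -446.4, 213.3]
ee_rot: [-179.9, 0.0, 12.3]
force: [0.9, 0.1, 0.3]
gripper_width: 91.4
gripper_force: 0.0
```

```bash
python3 - <<'E'
from h import *
T=load("top0.npz");S=load("side0.npz")
n=np.array([.89,.131,-.4375]);n/=np.linalg.norm(n)
for f,uv,c in((T,(346.4,148.4),(728.6,-165.9,142.1)),(S,(284.4,166),(729.8,-158.9,140.9))):
    o,r=ray(f,*uv);print("grille",(o+r*((np.array(c)-o)@n)/(r@n)).round(1))
t=cloud(T)
# airbrush axis check: reproject nozzle & cup
a=np.radians(12.3);ax=np.array([np.cos(a),np.sin(a),0]);o=np.array([454,34,77])
for f in(T,S):print(proj(f,[o+120*ax,o+74*ax+[0,0,40],o-60*ax]).round(1).tolist())
E
```

```text
grille [ 731.1 -203.2  136. ]
grille [ 733.1 -204.8  134. ]
[[257.3, 206.1], [258.4, 220.8], [269.9, 266.0]]
[[298.6, 253.9], [315.5, 245.8], [367.4, 261.9]]
```

Request:
send_rows([
  [[0.52,-0.637,0,0,1],[0.52,-0.637,0,0,1],[0.52,-0.637,0,0,1],[0.52,-0.637,0,0,1],[0.52,-0.637,0,0,1]],
])

```text
time_s: 0.93
ee_pos: [286.0, -299.4, 213.7]
ee_rot: [-180.0, 0.0, 12.3]
force: [1.2, 0.5, 0.9]
gripper_width: 91.5
gripper_force: 0.0
```

Request:
send_rows([
  [[0.52,-0.637,0,0,1],[0.52,-0.637,0,0,1],[0.52,-0.637,0,0,1],[0.52,-0.637,0,0,1],[0.52,-0.637,0,0,1]],
])

```text
time_s: 1.35
ee_pos: [360.3, -152.8, 213.8]
ee_rot: [-180.0, 0.0, 12.3]
force: [0.3, -0.7, -1.3]
gripper_width: 91.2
gripper_force: 0.0
```

Request:
send_rows([
  [[0.52,-0.637,0,0,1],[0.52,-0.637,0,0,1],[0.52,-0.637,0,0,1],[0.52,-0.637,0,0,1],[0.52,-0.637,0,0,1]],
])

```text
time_s: 1.77
ee_pos: [434.8, -6.1, 213.7]
ee_rot: [180.0, 0.0, 12.3]
force: [1.1, -0.5, -0.1]
gripper_width: 91.4
gripper_force: 0.0
```

Request:
send_rows([
  [[0.4,-0.5,0,0,1],[0.28,-0.36,0,0,1],[0,0,0.5,0,1],[0,0,0.5,0,1],[0,0,0,0,1]],
])

```text
time_s: 2.18
ee_pos: [451.0, 32.0, 170.5]
ee_rot: [-179.9, 0.5, 12.4]
force: [-0.7, 0.6, 0.3]
gripper_width: 91.4
gripper_force: 0.0
```

Request:
send_rows([
  [[0.05,0,0.5,0,1],[0,0,0.5,0,1],[0,0,0.5,0,1],[0,0,0.4,0,1],[0,0,0,0,1]],
])

```text
time_s: 2.6
ee_pos: [453.7, 31.7, 95.9]
ee_rot: [-179.9, 0.3, 12.3]
force: [-1.4, -0.1, 0.3]
gripper_width: 91.4
gripper_force: 0.0
```

Request:
send_rows([
  [[0,-0.03,0.4,0,1],[0,0,0.35,0,1],[0,0,0.2,0,1],[0,0,0,0,1],[0,0,0,0,1]],
])

```text
time_s: 3.02
ee_pos: [456.0, 33.1, 60.6]
ee_rot: [180.0, -0.0, 12.3]
force: [0.3, -1.1, 0.5]
gripper_width: 91.4
gripper_force: 0.0
```

Request:
send_rows([
  [[0,0,0,0,0.2],[0,0,0,0,0.2],[0,0,0,0,0.2],[0,0,0,0,0.2],[0,0,0,0,0.2]],
], squeeze=8)

```text
time_s: 3.43
ee_pos: [455.7, 33.2, 60.2]
ee_rot: [180.0, -0.0, 12.3]
force: [-0.4, 0.5, -1.2]
gripper_width: 60.8
gripper_force: 0.0
```

Request:
send_rows([
  [[0,0,0,0,0.2],[0,0,0,0,0.2],[0,0,0,0,0.2],[0,0,0,0,0.2],[0,0,0,0,0.2]],
])

```text
time_s: 3.85
ee_pos: [455.5, 33.3, 59.9]
ee_rot: [-180.0, 0.0, 12.3]
force: [-0.5, 1.0, 0.5]
gripper_width: 29.7
gripper_force: 8.0
```

Request:
send_rows([
  [[0,0,0,0,0.2],[0,0,0,0,0.2],[0,0,-0.2,0,0.2],[0,0,-0.3,0,0.2],[0,0,0,0,0.2]],
])

```text
time_s: 4.27
ee_pos: [456.9, 33.2, 81.7]
ee_rot: [180.0, -0.2, 12.3]
force: [0.5, 0.2, -2.0]
gripper_width: 29.8
gripper_force: 8.0
```

```bash
python3 - <<'E'
from workcell import env
from h import *
print(np.round(env.state()["qpos"],1))
T=load("top0.npz")
for uv,z in(((178,237),60),((195,208),16),((137,333),60),((130,293),20),((375,212),52),((371,253),90)):
    o,r=ray(T,*uv);print(uv,(o+r*(z-o[2])/r[2]).round(0))
E
```

```text
[  2.7  15.6 115.5  -0.   48.7  80.4]
(178, 237) [481. 299.  60.]
(195, 208) [570. 262.  16.]
(137, 333) [200. 414.  60.]
(130, 293) [311. 455.  20.]
(375, 212) [ 554. -290.   52.]
(371, 253) [ 433. -274.   90.]
```

Request:
send_rows([
  [[0,0,-0.5,0,0.2],[0,0,-0.46,0,0.2],[-0.44,-0.56,0,0,0.2],[-0.44,-0.56,0,0,0.2],[-0.44,-0.555,0,0,0.2]],
])

```text
time_s: 4.68
ee_pos: [388.9, 87.7, 118.4]
ee_rot: [180.0, -0.0, 12.3]
force: [0.6, -0.0, -2.2]
gripper_width: 29.9
gripper_force: 8.0
```

Request:
send_rows([
  [[0,0,0,-0.9,0.2],[0,0,0,-0.9,0.2],[0,0,0,-0.9,0.2],[0,0,0,-0.9,0.2],[0,0,0,-0.9,0.2]],
])

```text
time_s: 5.1
ee_pos: [389.4, 87.4, 118.2]
ee_rot: [180.0, 0.0, 43.6]
force: [-0.1, 0.3, -2.1]
gripper_width: 29.8
gripper_force: 8.0
```

Request:
send_rows([
  [[0,0,0,-0.9,0.2],[0,0,0,-0.9,0.2],[0,0,0,-0.9,0.2],[0,0,0,-0.9,0.2],[0,0,0,-0.9,0.2]],
])

```text
time_s: 5.52
ee_pos: [389.5, 87.3, 118.2]
ee_rot: [-180.0, 0.0, 74.5]
force: [-0.4, 0.1, -2.6]
gripper_width: 30.1
gripper_force: 8.0
```

Request:
send_rows([
  [[0,0,0,-0.9,0.2],[0,0,0,-0.9,0.2],[0,0,0,-0.9,0.2],[0,0,0,-0.9,0.2],[0,0,0,-0.49,0.2]],
])

```text
time_s: 5.93
ee_pos: [389.4, 87.3, 118.1]
ee_rot: [-180.0, 0.0, 102.6]
force: [-0.1, -0.4, -1.8]
gripper_width: 30.2
gripper_force: 8.0
```

Request:
send_rows([
  [[0,0,0,0,0.2]],
])

```text
time_s: 6.02
ee_pos: [389.4, 87.3, 118.2]
ee_rot: [-180.0, 0.0, 102.4]
force: [-0.4, 0.6, -2.0]
gripper_width: 29.9
gripper_force: 8.0
```

Request:
send_rows([
  [[0,0,0.4,0,0.2],[0,0,0.4,0,0.2],[0,0,0.15,0,0.2],[0,0,0.1,0,0.2],[0,0,0.1,0,0.2]],
], squeeze=6)

```text
time_s: 6.43
ee_pos: [389.5, 87.6, 72.4]
ee_rot: [-180.0, -0.0, 102.3]
force: [-1.4, 1.7, 1.1]
gripper_width: 30.1
gripper_force: 6.0
```

Request:
send_rows([
  [[0,0,0.07,0,0.2],[0,0,0.07,0,0.2],[0,0,0.07,0,0.2],[0,0,0,0,0.2]],
])

```text
time_s: 6.77
ee_pos: [389.9, 87.5, 63.8]
ee_rot: [180.0, 0.0, 102.3]
force: [-0.5, 0.3, -0.2]
gripper_width: 29.9
gripper_force: 6.0
```

```bash
python3 - <<'E'
from workcell import env
from h import *
print(env.state()["ee_pos"],env.state()["force"])
out=[]
for n in("side","top"):
    f=env.grab_frame(n);np.savez(n+"1.npz",**f);u,v=proj(f,[389,110,85])[0].astype(int)
    out.append(cv2.resize(f["pixels"][v-45:v+45,u-60:u+60,::-1],None,fx=5,fy=5,interpolation=cv2.INTER_CUBIC)[:, :400*1+200][:, 100:500])
    print(n,u,v)
cv2.imwrite("pics/p1.png",np.hstack(out))
E
```

```text
[389.88969311  87.53483954  63.80237632] [-0.46647831  0.2939364  -0.24693744]
side 359 288
top 239 268
```

View pics/p1.png

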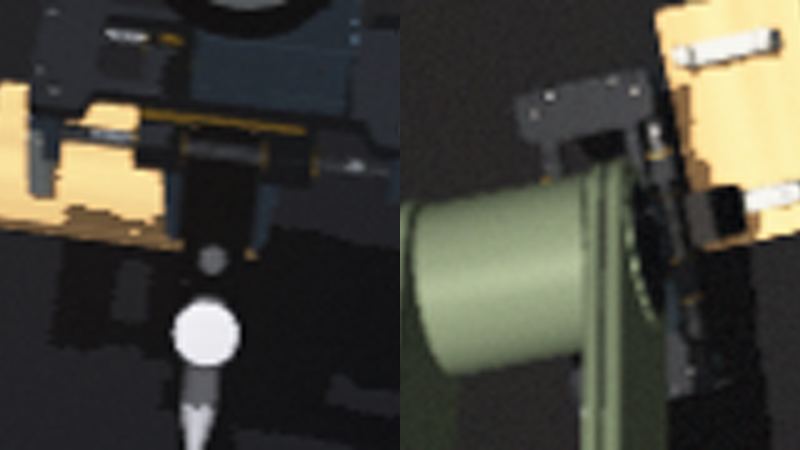

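```bash
cat >> h.py <<'E'
def pitch(fr,ee,yaw):
    """disc of the cup: centroid, normal; nozzle tip; in (along,lateral,up) about the grasp point"""
    a=np.radians(yaw);D=np.array([[np.cos(a),np.sin(a),0],[-np.sin(a),np.cos(a),0],[0,0,1]])
    c=np.array(ee)+[0,0,19]
    for f in fr:
        w=cloud(f);q=(w-c)@D.T;px=f["pixels"].astype(int).min(-1)
        k=np.isfinite(q[...,0])&(abs(q[...,1])<25)&(q[...,0]>35)&(q[...,0]<135)&(q[...,2]>-75)&(q[...,2]<60)
        d=k&(px>200)&(q[...,0]>50)
        n_,lab,st,_=cv2.connectedComponentsWithStats(d.astype(np.uint8));
        if n_<2: print("none");continue
        i=1+st[1:,4].argmax();p=q[lab==i];m=p.mean(0)
        nv=np.linalg.svd(p-m)[2][2];nv*=np.sign(nv[2]);
        tip=q[k&(q[...,0]>m[0]+15)&(px>70)];b=tip[np.argsort(tip[:,0])] if len(tip) else np.zeros((1,3))
        print("disc",m.round(1),len(p),"normal",nv.round(3),"tilt",np.degrees(np.arctan2(nv[0],nv[2])).round(1),"tip",b[-6:].mean(0).round(1),"maxs",b[-1].round(1),len(tip))
        # axis fit on barrel points beyond cup
        if len(tip)>8: pf=np.polyfit(tip[:,0],tip[:,2],1);print(" barrel slope deg",np.degrees(np.arctan(-pf[0])).round(1))
E
python3 - <<'E'
from h import *
from workcell import env
pitch([load("side1.npz")],[389.9,87.5,63.8],102.3)
for th in(15,20,25):
    t=np.radians(th);f=lambda x,z:np.round([x*np.cos(t)+z*np.sin(t),-x*np.sin(t)+z*np.cos(t)],1)
    print(th,"disc",f(74-1.7,40-2),"tip",f(118.3,-2))
E
```

```text
disc [84.8  0.6 11.9] 110 normal [ 0.318 -0.022  0.948] tilt 18.5 tip [114.   -0.3 -37.9] maxs [115.3   2.1 -37.8] 39
 barrel slope deg 33.1
15 disc [79.7 18. ] tip [113.8 -32.6]
20 disc [80.9 11. ] tip [110.5 -42.3]
25 disc [81.6  3.9] tip [106.4 -51.8]
```

Side view: cup at crop (207,333), nozzle tip below it, and the grip rests on the rear prong, pitched down about 18.6°. The pivot works, so I'll lower further.

Request:
send_rows([
  [[0,0,0.05,0,0.2],[0,0,0.05,0,0.2],[0,0,0.05,0,0.2],[0,0,0,0,0.2]],
])

```text
time_s: 7.2
ee_pos: [390.0, 87.4, 57.7]
ee_rot: [180.0, 0.0, 102.3]
force: [0.8, 1.2, -0.5]
gripper_width: 29.8
gripper_force: 6.0
```

```bash
python3 - <<'E'
from h import *
from workcell import env
s=env.state();print(s["ee_pos"].round(1) if hasattr(s["ee_pos"],"round") else s["ee_pos"],s["force"])
pitch([env.grab_frame("side")],s["ee_pos"],s["ee_rot"][2])
E
```

```text
[390.   87.4  57.7] [ 0.83339776  1.24794201 -0.54215133]
disc [85.8  0.5 -1.2] 98 normal [ 0.438 -0.012  0.899] tilt 25.9 tip [105.6  -0.3 -54.4] maxs [107.1   0.3 -57. ] 14
 barrel slope deg 51.8
```

Request:
send_rows([
  [[0,0,0,0,0.2],[0,0,-0.1,0,0.2],[0,0,-0.5,0,0.2],[0,0,-0.7,0,0.2],[0,0,-0.7,0,0.2]],
], squeeze=20)

```text
time_s: 7.67
ee_pos: [388.7, 87.0, 138.5]
ee_rot: [-179.8, 0.0, 102.3]
force: [1.0, 1.4, -2.8]
gripper_width: 30.1
gripper_force: 20.0
```

Request:
send_rows([
  [[0,0,-0.7,0.3,0.2],[0,0,-0.7,0.9,0.2],[0,0,-0.3,0.9,0.2],[0,0,0,0.9,0.2],[0,0,0,0.9,0.2]],
])

```text
time_s: 8.08
ee_pos: [389.9, 87.3, 207.2]
ee_rot: [179.9, -0.0, 75.2]
force: [0.7, -0.2, -2.9]
gripper_width: 29.6
gripper_force: 20.0
```

Request:
send_rows([
  [[0,0,0,0.9,0.2],[0,0,0,0.9,0.2],[0,0,0,0.9,0.2],[0,0,0,0.9,0.2],[0,0,0,0.9,0.2]],
])

```text
time_s: 8.5
ee_pos: [389.2, 87.1, 205.9]
ee_rot: [-180.0, 0.1, 44.3]
force: [-0.6, -0.6, -1.7]
gripper_width: 30.0
gripper_force: 20.0
```

Request:
send_rows([
  [[0,0,0,0.9,0.2],[0,0,0,0.9,0.2],[0,0,0,0.9,0.2],[0,0,0,0.9,0.2],[0,0,0,0.9,0.2]],
])

```text
time_s: 8.92
ee_pos: [389.2, 87.1, 205.9]
ee_rot: [180.0, 0.0, 13.3]
force: [0.4, -0.9, -2.7]
gripper_width: 29.9
gripper_force: 20.0
```

```bash
python3 - <<'E'
from h import *
from workcell import env
s=env.state();print(s["ee_pos"],s["ee_rot"],s["force"])
for n in("side","top"):
    f=env.grab_frame(n);np.savez(n+"2.npz",**f);pitch([f],s["ee_pos"],s["ee_rot"][2])
E
```

```text
[389.17460964  87.13912803 205.86255451] [1.79975270e+02 4.82479107e-02 1.33287789e+01] [ 0.38933928 -0.92647476 -2.7103556 ]
none
disc [83.4 -2.2 -0.3] 56 normal [0.544 0.029 0.838] tilt 33.0 tip [100.9  -2.1 -50.4] maxs [104.2  -2.1 -56.2] 6
```

Request:
send_rows([
  [[0,0,0,0.71,0.2],[0.265,0.5,0,0,0.2],[0.265,0.767,0,0,0.2],[0.265,0.767,0,0,0.2],[0.265,0.767,0,0,0.2]],
])

```text
time_s: 9.43
ee_pos: [448.8, -18.0, 206.0]
ee_rot: [180.0, 0.0, 9.0]
force: [0.6, -0.0, -1.8]
gripper_width: 30.1
gripper_force: 20.0
```

Request:
send_rows([
  [[0.265,0.767,0,0,0.2],[0.265,0.767,0,0,0.2],[0.265,0.767,0,0,0.2],[0.265,0.767,0,0,0.2],[0.265,0.767,0,0,0.2]],
])

```text
time_s: 9.85
ee_pos: [524.5, -162.1, 205.8]
ee_rot: [-180.0, 0.0, 8.9]
force: [0.5, 0.7, -2.5]
gripper_width: 29.7
gripper_force: 20.0
```

Request:
send_rows([
  [[0.265,0.767,0,0,0.2],[0.2,0.5,0,0,0.2],[0.07,0.27,0,0,0.2],[0,0,0,0,0.2],[0,0,0,0,0.2]],
])

```text
time_s: 10.27
ee_pos: [554.1, -217.4, 205.5]
ee_rot: [-179.9, 0.1, 8.8]
force: [-0.1, 0.1, -1.3]
gripper_width: 30.0
gripper_force: 20.0
```

```bash
python3 - <<'E'
from h import *
from workcell import env
s=env.state();print(np.round(s["ee_pos"],1),np.round(s["ee_rot"],1),np.round(s["force"],1))
out=[]
for n in("side","top"):
    f=env.grab_frame(n);np.savez(n+"3.npz",**f);pitch([f],s["ee_pos"],s["ee_rot"][2])
    u,v=proj(f,[640,-215,190])[0].astype(int);print(u,v)
    out.append(cv2.resize(f["pixels"][v-40:v+40,u-40:u+40,::-1],None,fx=5,fy=5,interpolation=cv2.INTER_CUBIC))
cv2.imwrite("pics/p3.png",np.hstack(out))
E
```

```text
[ 554.1 -217.4  205.5] [-1.799e+02  1.000e-01  8.800e+00] [-0.1  0.1 -1.3]
disc [105.5   0.6 -54.7] 2 normal [-0.     0.999  0.047] tilt -0.6 tip [0. 0. 0.] maxs [0. 0. 0.] 0
312 155
none
351 177
```

View pics/p3.png

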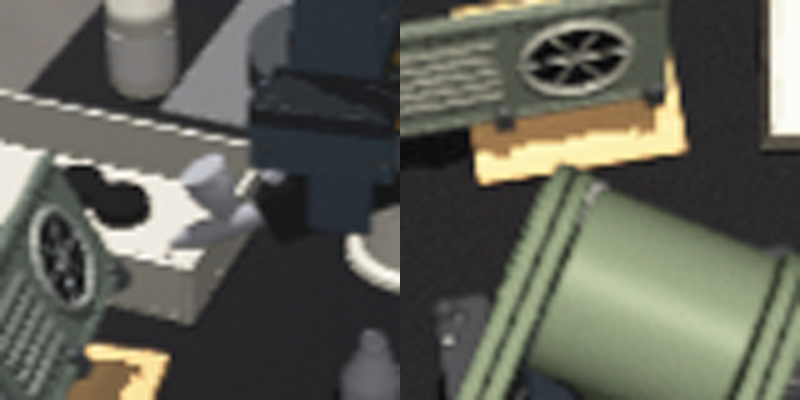

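Side crop: nozzle tip at (173,247), i.e. about (306.6,164.4) in the image, heading for the grille at (62,255). The top view is blocked by the arm. I'll fit the pitch to a model in depth.

```bash
cat >> h.py <<'E'
from scipy.optimize import least_squares
def sdf(p):
    x,y,z=p.T;r=np.hypot(y,z)
    q=np.abs(np.stack([x+5,y,z],1))-[55,15,17];g=np.linalg.norm(np.maximum(q,0),axis=1)+np.minimum(q.max(1),0)
    R=np.interp(x,[50,92,120],[8,8,1]);b=np.maximum(np.maximum(r-R,50-x),x-120)
    rc=np.hypot(x-74,y);Rc=np.interp(z,[8,18,26,40],[6,8,14.5,14.5]);c=np.maximum(np.maximum(rc-Rc,z-40),-z)
    return np.minimum(np.minimum(g,b),c)
def fit(f,c,yaw,th0,amin=52,fixed=None):
    "pitch (nose down, deg) and offset of local (x along tool dir, lateral, up) of airbrush origin from c"
    a=np.radians(yaw);D=np.array([[np.cos(a),np.sin(a),0],[-np.sin(a),np.cos(a),0],[0,0,1]])
    q=((cloud(f)-c)@D.T).reshape(-1,3);q=q[np.isfinite(q[:,0])]
    def loc(q,P):
        t=np.radians(P[0]);R=np.array([[np.cos(t),0,-np.sin(t)],[0,1,0],[np.sin(t),0,np.cos(t)]]);return (q-P[1:4])@R.T
    P=np.array([th0,0,0,-2.])
    for d in(12,8,6,6):
        l=loc(q,P);k=(l[:,0]>amin)&(np.abs(sdf(l))<d);u=q[k]
        P=least_squares(lambda P:np.r_[sdf(loc(u,P))],P,loss="soft_l1",f_scale=1.5).x
    print("fit",P.round(2),k.sum(),"rms",np.sqrt(np.mean(sdf(loc(u,P))**2)).round(2));return P
E
python3 - <<'E'
from h import *
fit(load("side0.npz"),np.array([454,33,77]),12.3,0)
fit(load("top0.npz"),np.array([454,33,77]),12.3,0)
fit(load("side1.npz"),np.array([389.9,87.5,82.8]),102.3,18)
for t in(20,30):fit(load("side3.npz"),np.array([554.1,-217.4,224.5]),8.8,t)
fit(load("side3.npz"),np.array([554.1,-217.4,224.5]),8.8,26,30)
f=load("side3.npz");v,u=164,307
cv2.imwrite("pics/z3.png",cv2.resize(f["pixels"][135:180,298:352,::-1],None,fx=14,fy=13,interpolation=cv2.INTER_CUBIC))
E
```

```text
fit [-2.01  2.71  2.04 -2.16] 250 rms 1.42
fit [-1.35  0.46  0.83 -0.22] 142 rms 2.07
fit [17.06  1.92 -0.72 -4.37] 243 rms 1.5
fit [28.1   1.84  0.91 -2.12] 192 rms 1.62
fit [28.1   1.84  0.91 -2.12] 192 rms 1.62
fit [29.16  2.08  0.83 -0.4 ] 269 rms 1.64
```

View pics/z3.png

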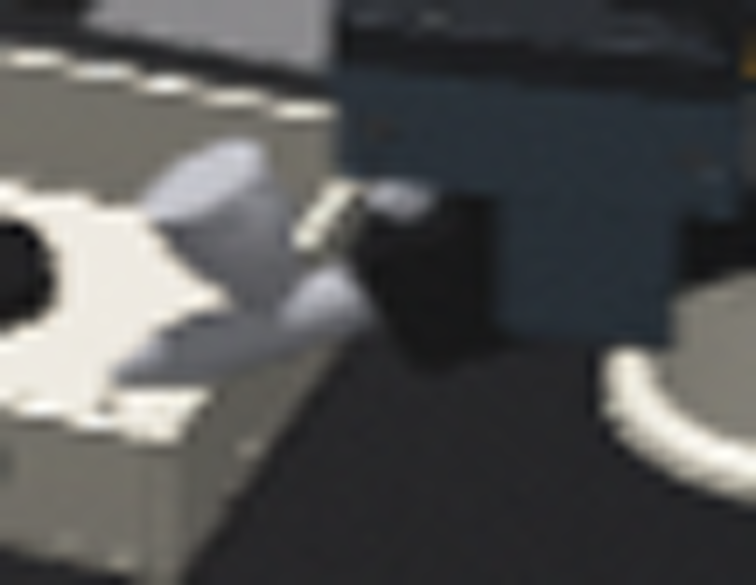

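Zoom: nozzle tip at crop (115,378) → (306.2,164.1); cup top centre at (207,182) → (312.8,149.0). I'll cross-check the pitch with these and with the level cloud as a template.

```bash
cat >> h.py <<'E'
from scipy.spatial import cKDTree
def rel(f,c,yaw):
    a=np.radians(yaw);D=np.array([[np.cos(a),np.sin(a),0],[-np.sin(a),np.cos(a),0],[0,0,1]])
    q=((cloud(f)-c)@D.T).reshape(-1,3);return q[np.isfinite(q[:,0])]
def Rp(t):
    t=np.radians(t);return np.array([[np.cos(t),0,np.sin(t)],[0,1,0],[-np.sin(t),0,np.cos(t)]])
def icp(tmpl,q,th,P3,lim=6):
    P=np.r_[th,P3]
    for _ in range(25):
        m=tmpl@Rp(P[0]).T+P[1:];t=cKDTree(q);d,i=t.query(m);k=d<lim;s=q[i[k]]
        P=least_squares(lambda P:((tmpl[k]@Rp(P[0]).T+P[1:])-s).ravel(),P,loss="soft_l1",f_scale=2).x
    return P,k.sum()
def template():
    q=rel(load("side0.npz"),np.array([454,33,77]),12.3);return q[(np.abs(sdf(q-[2,2,0]))<7)&(q[:,0]>40)&(q[:,2]>-20)]
def onplane(f,uv,c,yaw,lat=0.):
    a=np.radians(yaw);d=np.array([np.cos(a),np.sin(a),0]);n=np.array([-np.sin(a),np.cos(a),0])
    o,r=ray(f,*uv);p=o+r*((c+lat*n-o)@n)/(r@n)-c;return np.array([p@d,p[2]])
E
python3 - <<'E'
from h import *
A=[(load("side0.npz"),np.array([454,33,77.]),12.3,(299,254.2),(316,246.4)),(load("side3.npz"),np.array([554.1,-217.4,224.5]),8.8,(306.2,164.1),(312.8,149.))]
for f,c,y,n,k in A:
    a=onplane(f,n,c,y,.5);b=onplane(f,k,c,y,.5);d=a-b;print("tip",a.round(1),"cup",b.round(1),"len",np.hypot(*d).round(1),"theta",(-np.degrees(np.arctan2(d[1],d[0]))-41).round(1),"tip bearing",-np.degrees(np.arctan2(a[1],a[0])).round(1))
T=template();print(len(T))
f,c,y=A[1][:3];q=rel(f,c,y)
for th in(24,32):print(icp(T,q,th,[2,0,-2]))
print(icp(T,rel(load("side1.npz"),np.array([389.9,87.5,82.8]),102.3),18,[2,0,-3]))
E
```

```text
tip [119.2  -1.8] cup [73.1 37.4] len 60.5 theta -0.7 tip bearing 0.9
tip [103.6 -60.5] cup [81.6 -2.9] len 61.7 theta 28.1 tip bearing 30.3
315
(array([29.48100412,  0.71077957, -1.16780749,  0.27231341]), np.int64(307))
(array([28.32690399,  0.66625181, -1.18226061, -1.57468158]), np.int64(307))
(array([19.65687166,  1.47536912, -3.20520006, -0.10358055]), np.int64(246))
```

Both methods put the pitch near 28.7°, against the 25.8° needed. I'll nudge it back on the rest's front post.

Request:
send_rows([
  [[-0.133,-0.4,0,0,0.2],[-0.133,-0.688,0,0,0.2],[-0.133,-0.688,0,0,0.2],[-0.133,-0.688,0,0,0.2],[-0.133,-0.688,0,0,0.2]],
])

```text
time_s: 10.78
ee_pos: [507.8, -95.0, 206.3]
ee_rot: [-180.0, -0.0, 8.8]
force: [0.1, 0.7, -1.5]
gripper_width: 30.2
gripper_force: 20.0
```

Request:
send_rows([
  [[-0.133,-0.688,0,0,0.2],[-0.133,-0.688,0,0,0.2],[-0.133,-0.688,0,0,0.2],[-0.133,-0.688,0,0,0.2],[-0.133,-0.688,0,0,0.2]],
])

```text
time_s: 11.2
ee_pos: [460.2, 36.7, 206.4]
ee_rot: [-180.0, -0.0, 8.9]
force: [-0.1, 0.1, -1.7]
gripper_width: 30.1
gripper_force: 20.0
```

Request:
send_rows([
  [[0,0,0.6,-0.51,0.2],[0,0,0.8,0,0.2],[0,0,0.7,0,0.2],[0,0,0.3,0,0.2],[0,0,0,0,0.2]],
])

```text
time_s: 11.62
ee_pos: [458.5, 35.4, 107.6]
ee_rot: [-179.9, 0.4, 12.4]
force: [-0.3, -0.0, -1.7]
gripper_width: 29.9
gripper_force: 20.0
```

```bash
cat > m.py <<'E'
from h import *
from workcell import env
s=env.state();e=np.array(s["ee_pos"]);y=s["ee_rot"][2];print(e.round(1),np.round(s["ee_rot"],2),np.round(s["force"],1))
f=env.grab_frame("side");np.savez("last.npz",**f);c=e+[0,0,19];T=template();q=rel(f,c,y)
for th in(22,30):P,k=icp(T,q,th,[1,-1,-1]);print("icp",P.round(2),k)
fit(f,c,y,27)
E
python3 m.py
```

```text
[458.5  35.4 107.6] [-179.93    0.38   12.39] [-0.3 -0.  -1.7]
icp [28.12  0.6  -1.02 -2.11] 285
icp [28.66  0.98 -0.96 -1.62] 285
fit [28.19  1.85  0.87 -2.24] 235 rms 1.4
```

Request:
send_rows([
  [[0.06,0.03,0.3,0,0.2],[0,0,0.15,0,0.2],[0,0,0.1,0,0.2],[0,0,0.05,0,0.2],[0,0,0,0,0.2]],
], squeeze=8)

```text
time_s: 12.08
ee_pos: [464.7, 34.0, 86.2]
ee_rot: [180.0, -0.0, 12.3]
force: [1.6, 0.5, -2.4]
gripper_width: 30.0
gripper_force: 8.0
```

Request:
send_rows([
  [[0,0,0,0,0.2]],
])

```text
time_s: 12.17
ee_pos: [465.0, 34.0, 86.4]
ee_rot: [180.0, -0.0, 12.3]
force: [0.6, 0.3, -1.9]
gripper_width: 30.0
gripper_force: 8.0
```

Request:
send_rows([
  [[-0.07,0,0.06,0,0.2],[0,0,0.04,0,0.2],[0,0,0.03,0,0.2],[0,0,0,0,0.2],[0,0,0,0,0.2]],
])

```text
time_s: 12.58
ee_pos: [462.0, 33.3, 80.7]
ee_rot: [180.0, 0.0, 12.3]
force: [0.6, -0.1, -1.4]
gripper_width: 29.9
gripper_force: 8.0
```

```bash
python3 m.py
```

```text
[462.   33.3  80.7] [1.800e+02 1.000e-02 1.225e+01] [ 0.6 -0.1 -1.4]
icp [27.42  0.18 -0.69 -2.64] 280
icp [28.48  1.   -0.79 -1.27] 281
fit [27.12  1.61  0.97 -3.05] 227 rms 1.31
```

Request:
send_rows([
  [[0,0,0.03,0,0.2],[0,0,0.025,0,0.2],[0,0,0,0,0.2]],
])

```text
time_s: 12.88
ee_pos: [461.6, 33.2, 78.8]
ee_rot: [180.0, 0.0, 12.3]
force: [-2.9, -0.3, 4.4]
gripper_width: 29.7
gripper_force: 8.0
```

```bash
python3 m.py
```

```text
[461.6  33.2  78.8] [1.7999e+02 5.0000e-02 1.2270e+01] [-2.9 -0.3  4.4]
icp [25.21 -0.16 -0.94 -3.27] 265
icp [27.    1.54 -0.76 -1.76] 265
fit [26.46  2.06  0.9  -1.69] 227 rms 1.27
```

Request:
send_rows([
  [[0,0,0,0,0.2],[0,0,-0.1,0,0.2],[0,0,-0.5,0,0.2],[0,0,-0.7,0,0.2],[0,0,-0.7,0,0.2]],
], squeeze=20)

```text
time_s: 13.35
ee_pos: [461.8, 33.4, 158.8]
ee_rot: [-180.0, 0.1, 12.3]
force: [0.7, 0.5, -1.9]
gripper_width: 29.8
gripper_force: 20.0
```

Request:
send_rows([
  [[0,0,-0.7,0,0.2],[0,0,-0.47,0.3,0.2],[0,0,0,0.27,0.2],[0.1,0.4,0,0,0.2],[0.13,0.7,0,0,0.2]],
])

```text
time_s: 13.77
ee_pos: [477.8, -7.5, 205.8]
ee_rot: [-179.9, -0.1, 8.5]
force: [0.5, 0.8, -1.5]
gripper_width: 29.9
gripper_force: 20.0
```

Request:
send_rows([
  [[0.13,0.7,0,0,0.2],[0.13,0.7,0,0,0.2],[0.13,0.7,0,0,0.2],[0.13,0.7,0,0,0.2],[0.13,0.7,0,0,0.2]],
])

```text
time_s: 14.18
ee_pos: [524.2, -145.0, 205.1]
ee_rot: [180.0, -0.0, 8.3]
force: [1.1, 0.8, -1.9]
gripper_width: 29.8
gripper_force: 20.0
```

Request:
send_rows([
  [[0.13,0.7,0,0,0.2],[0.13,0.7,0,0,0.2],[0.13,0.7,0,0,0.2],[0.05,0.13,0,0,0.2],[0,0,0,0,0.2]],
])

```text
time_s: 14.6
ee_pos: [554.6, -231.0, 204.5]
ee_rot: [180.0, -0.0, 8.2]
force: [-0.4, 0.6, -2.2]
gripper_width: 29.9
gripper_force: 20.0
```

```bash
python3 m.py
```

```text
[ 554.6 -231.   204.5] [ 1.80e+02 -1.00e-02  8.21e+00] [-0.4  0.6 -2.2]
icp [28.89  0.32 -0.6   2.18] 310
icp [27.2   0.64 -0.73 -0.78] 312
fit [26.36  1.29  1.18 -1.45] 189 rms 1.57
```

```bash
python3 - <<'E'
from h import *
f=load("last.npz");cv2.imwrite("pics/z4.png",cv2.resize(f["pixels"][135:180,290:344,::-1],None,fx=14,fy=13,interpolation=cv2.INTER_CUBIC))
E
```

```text
(no output)
```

View pics/z4.png

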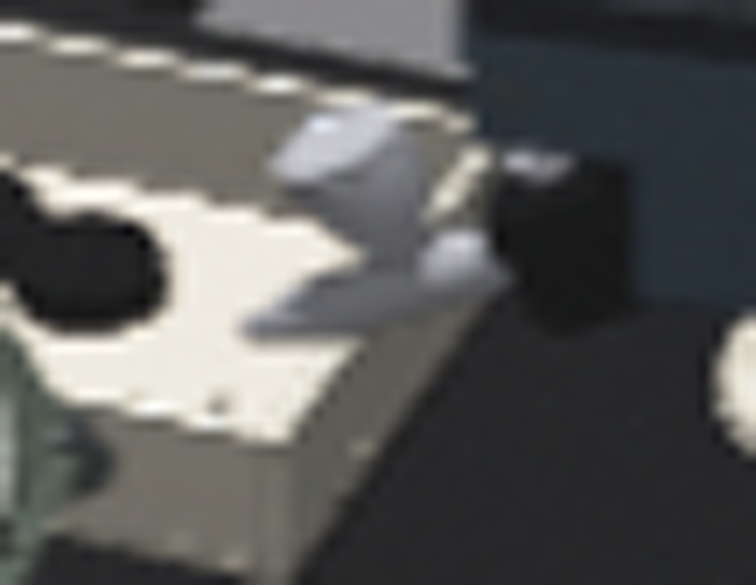

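Nozzle tip at crop (243,330) → (307.4,160.4); cup top centre at (337,143) → (314.1,146.0).

```bash
python3 - <<'E'
from h import *
f=load("last.npz");c=np.array([554.6,-231,223.5]);y=8.2
a=onplane(f,(307.4,160.4),c,y);b=onplane(f,(314.07,146),c,y);d=a-b
print(a.round(1),b.round(1),np.hypot(*d).round(1),"theta",(-np.degrees(np.arctan2(d[1],d[0]))-41).round(1))
for th in(25,26,27,28):
    print(th,"tip",(Rp(th)@[119.5,0,-2])[[0,2]].round(1),"cup",(Rp(th)@[73.5,0,38])[[0,2]].round(1))
E
```

```text
[105.2 -56.7] [82.9 -1.4] 59.6 theta 27.1
25 tip [107.5 -52.3] cup [82.7  3.4]
26 tip [106.5 -54.2] cup [82.7  1.9]
27 tip [105.6 -56. ] cup [82.7  0.5]
28 tip [104.6 -57.9] cup [82.7 -1. ]
```

Request:
send_rows([
  [[0.05,-0.03,-0.07,-0.03,0.2],[0,0,0,0,0.2],[0,0,0,0,0.2],[0,0,0,0,0.2],[0,0,0,0,0.2]],
])

```text
time_s: 15.07
ee_pos: [555.6, -227.1, 208.4]
ee_rot: [180.0, -0.0, 8.6]
force: [0.2, -0.3, -1.5]
gripper_width: 29.7
gripper_force: 20.0
```

Request:
send_rows([
  [[0,0,0,0,0.2],[0,0,0,0,0.2],[0,0,0,0,0.2],[0,0,0,0,0.2],[0,0,0,0,0.2]],
])

```text
time_s: 15.48
ee_pos: [555.7, -227.9, 208.1]
ee_rot: [180.0, 0.0, 8.5]
force: [0.6, -0.2, -2.0]
gripper_width: 30.0
gripper_force: 20.0
```

Request:
send_rows([
  [[0,0,0,0,0.2],[0,0,0,0,0.2],[0,0,0,0,0.2],[0,0,0,0,0.2],[0,0,0,0,0.2]],
])

```text
time_s: 15.9
ee_pos: [555.7, -227.8, 208.2]
ee_rot: [180.0, 0.0, 8.5]
force: [-0.1, 0.6, -2.1]
gripper_width: 29.9
gripper_force: 20.0
```

Request:
send_rows([
  [[0,0,0,0,0.2],[0,0,0,0,0.2],[0,0,0,0,0.2],[0,0,0,0,0.2],[0,0,0,0,0.2]],
])

```text
time_s: 16.32
ee_pos: [555.7, -227.8, 208.2]
ee_rot: [180.0, 0.0, 8.5]
force: [0.0, -0.5, -2.5]
gripper_width: 30.1
gripper_force: 20.0
```

Request:
send_rows([
  [[0,0,0,0,0.2],[0,0,0,0,0.2],[0,0,0,0,0.2],[0,0,0,0,0.2],[0,0,0,0,0.2]],
])

```text
time_s: 16.73
ee_pos: [555.7, -227.8, 208.2]
ee_rot: [180.0, -0.0, 8.5]
force: [0.2, 0.1, -0.9]
gripper_width: 29.9
gripper_force: 20.0
```

Request:
send_rows([
  [[0,0,0,0,0.2],[0,0,0,0,0.2],[0,0,0,0,0.2],[0,0,0,0,0.2],[0,0,0,0,0.2]],
])

```text
time_s: 17.15
ee_pos: [555.7, -227.8, 208.2]
ee_rot: [180.0, 0.0, 8.5]
force: [-0.6, 0.0, -1.7]
gripper_width: 30.2
gripper_force: 20.0
```

Request:
send_rows([
  [[0,0,0,0,0.2],[0,0,0,0,0.2],[0,0,0,0,0.2],[0,0,0,0,0.2],[0,0,0,0,0.2]],
])

```text
time_s: 17.57
ee_pos: [555.7, -227.8, 208.2]
ee_rot: [180.0, -0.0, 8.5]
force: [-1.0, -0.6, -1.8]
gripper_width: 30.1
gripper_force: 20.0
```

```bash
python3 m.py
```

```text
[ 555.7 -227.8  208.2] [180.    -0.     8.55] [-1.  -0.6 -1.8]
icp [27.37 -0.2  -0.52  0.46] 306
icp [27.07  0.15 -0.54 -0.23] 305
fit [25.41  1.2   1.04 -2.95] 190 rms 1.64
```

Request:
send_rows([
  [[-0.135,-0.4,0,0,0.2],[-0.135,-0.715,0,0,0.2],[-0.135,-0.715,0,0,0.2],[-0.135,-0.715,0,0,0.2],[-0.135,-0.715,0,0,0.2]],
])

```text
time_s: 18.03
ee_pos: [509.0, -101.9, 208.2]
ee_rot: [180.0, -0.0, 8.5]
force: [0.4, 0.2, -1.2]
gripper_width: 29.6
gripper_force: 20.0
```

Request:
send_rows([
  [[-0.135,-0.715,0,0,0.2],[-0.135,-0.715,0,0,0.2],[-0.135,-0.715,0,0,0.2],[-0.135,-0.715,0,0,0.2],[-0.135,-0.715,0,0,0.2]],
])

```text
time_s: 18.45
ee_pos: [461.0, 35.7, 208.4]
ee_rot: [180.0, -0.0, 8.5]
force: [0.8, 0.2, -1.7]
gripper_width: 30.4
gripper_force: 20.0
```

Request:
send_rows([
  [[0,0,0,-0.54,0.2],[0,0,0.8,0,0.2],[0,0,0.8,0,0.2],[0,0,0.7,0,0.2],[0,0,0.4,0,0.2]],
])

```text
time_s: 18.87
ee_pos: [459.8, 34.5, 97.6]
ee_rot: [-180.0, 0.2, 12.3]
force: [-0.4, -0.4, -1.8]
gripper_width: 30.0
gripper_force: 20.0
```

Request:
send_rows([
  [[0,0,0,0,0.2],[0,0,0,0,0.2]],
])

```text
time_s: 19.03
ee_pos: [461.5, 34.5, 100.0]
ee_rot: [-180.0, 0.1, 12.3]
force: [0.0, -0.0, -1.0]
gripper_width: 30.0
gripper_force: 20.0
```

Request:
send_rows([
  [[0,0,0.2,0,0.2],[0,0,0.15,0,0.2],[0,0,0.1,0,0.2],[0,0,0.04,0,0.2],[0,0,0,0,0.2]],
], squeeze=6)

```text
time_s: 19.45
ee_pos: [461.5, 34.5, 80.4]
ee_rot: [180.0, 0.0, 12.3]
force: [0.2, 0.3, -1.5]
gripper_width: 29.9
gripper_force: 6.0
```

Request:
send_rows([
  [[0,0,0.05,0,0.2],[0,0,0.06,0,0.2],[0,0,0.06,0,0.2],[0,0,0.06,0,0.2],[0,0,0,0,0.2]],
])

```text
time_s: 19.87
ee_pos: [461.4, 34.5, 71.0]
ee_rot: [180.0, 0.0, 12.3]
force: [-0.8, -0.5, 0.6]
gripper_width: 30.1
gripper_force: 6.0
```

```bash
python3 - <<'E'
from h import *
from workcell import env
s=env.state();e=np.array(s["ee_pos"]);print(e.round(1),np.round(s["force"],1))
f=env.grab_frame("side");np.savez("lv.npz",**f)
for th in(12,20):fit(f,e+[0,0,19],s["ee_rot"][2],th);
E
```

```text
[461.4  34.5  71. ] [-0.8 -0.5  0.6]
fit [16.52  0.47  0.84 -1.04] 236 rms 1.36
fit [16.49  0.46  0.82 -1.07] 236 rms 1.36
```

Request:
send_rows([
  [[0,0,0.06,0,0.2],[0,0,0.06,0,0.2],[0,0,0.06,0,0.2],[0,0,0.05,0,0.2],[0,0,0,0,0.2]],
])

```text
time_s: 20.33
ee_pos: [461.6, 34.5, 61.6]
ee_rot: [180.0, 0.0, 12.3]
force: [-0.3, -0.6, -1.3]
gripper_width: 30.3
gripper_force: 6.0
```

```bash
cat > l.py <<'E'
from h import *
from workcell import env
s=env.state();e=np.array(s["ee_pos"]);print(e.round(1),np.round(s["force"],1))
f=env.grab_frame("side");np.savez("lv.npz",**f);P=fit(f,e+[0,0,19],s["ee_rot"][2],3)
a=np.radians(s["ee_rot"][2]);o=e+[0,0,19]+[P[1]*np.cos(a)-P[2]*np.sin(a),P[1]*np.sin(a)+P[2]*np.cos(a),P[3]];print("origin",o.round(1))
g=load("side0.npz");P=fit(g,np.array([454,33,77.]),12.3,0);a=np.radians(12.3);print("initial",np.round([454+P[1]*np.cos(a)-P[2]*np.sin(a),33+P[1]*np.sin(a)+P[2]*np.cos(a),77+P[3]],1))
E
python3 l.py
```

```text
[461.6  34.5  61.6] [-0.3 -0.6 -1.3]
fit [ 5.85  0.7   0.86 -0.39] 242 rms 1.39
origin [462.1  35.4  80.2]
fit [-2.01  2.71  2.04 -2.16] 250 rms 1.42
initial [456.2  35.6  74.8]
```

Request:
send_rows([
  [[0,0,0.05,0,0.2],[0,0,0.05,0,0.2],[-0.08,0,0,0,0.2],[-0.07,0,0,0,0.2],[0,0,0,0,0.2]],
])

```text
time_s: 20.8
ee_pos: [455.5, 33.1, 58.1]
ee_rot: [180.0, -0.0, 12.3]
force: [0.3, 0.2, -1.4]
gripper_width: 30.1
gripper_force: 6.0
```

```bash
python3 l.py
```

```text
[455.5  33.1  58.1] [ 0.3  0.2 -1.4]
fit [2.42 0.76 0.97 1.46] 247 rms 1.41
origin [456.   34.2  78.6]
fit [-2.01  2.71  2.04 -2.16] 250 rms 1.42
initial [456.2  35.6  74.8]
```

Request:
send_rows([
  [[0,0,0.05,0,0.2],[0,0,0.04,0,0.2],[0,0,0.02,0,0.2],[0,0,0,0,0.2]],
])

```text
time_s: 21.18
ee_pos: [455.5, 33.2, 53.9]
ee_rot: [180.0, 0.0, 12.3]
force: [-2.3, -1.6, 4.3]
gripper_width: 29.9
gripper_force: 6.0
```

```bash
python3 l.py
```

```text
[455.5  33.2  53.9] [-2.3 -1.6  4.3]
fit [-2.69  0.84  0.81  0.77] 251 rms 1.32
origin [456.2  34.1  73.7]
fit [-2.01  2.71  2.04 -2.16] 250 rms 1.42
initial [456.2  35.6  74.8]
```

Request:
send_rows([
  [[0,0,0,0,0.5],[0,0,0,0,0.8],[0,0,0,0,1],[0,0,0,0,1],[0,0,0,0,1]],
])

```text
time_s: 21.65
ee_pos: [455.8, 33.2, 53.6]
ee_rot: [180.0, 0.0, 12.3]
force: [-0.2, -0.4, -0.1]
gripper_width: 60.5
gripper_force: 0.0
```

Request:
send_rows([
  [[0,0,0,0,1],[0,0,0,0,1],[0,0,0,0,1],[0,0,0,0,1],[0,0,0,0,1]],
])

```text
time_s: 22.07
ee_pos: [455.8, 33.2, 53.7]
ee_rot: [180.0, -0.0, 12.3]
force: [-1.2, -0.1, -0.3]
gripper_width: 90.6
gripper_force: 0.0
```

Request:
send_rows([
  [[0,0,-0.2,0,1],[0,0,-0.4,0,1],[0,0,-0.7,0,1],[0,0,-0.7,0,1],[0,0,-0.7,0,1]],
])

```text
time_s: 22.48
ee_pos: [455.5, 33.2, 163.4]
ee_rot: [180.0, 0.0, 12.3]
force: [0.6, 0.1, -0.0]
gripper_width: 90.9
gripper_force: 0.0
```

Request:
send_rows([
  [[0,0.5,-0.7,0,1],[-0.3,0.9,0,0,1],[-0.3,0.9,0,0,1],[-0.3,0.9,0,0,1],[-0.3,0.9,0,0,1]],
])

```text
time_s: 22.9
ee_pos: [443.3, -138.7, 190.8]
ee_rot: [180.0, -0.1, 12.3]
force: [1.4, -0.4, 0.4]
gripper_width: 91.3
gripper_force: 0.0
```

Request:
send_rows([
  [[0,0.9,0,0,1],[0,0.9,0,0,1],[0,0.5,0,0,1],[0,0,0,0,1],[0,0,0,0,1]],
])

```text
time_s: 23.32
ee_pos: [463.0, -227.6, 189.9]
ee_rot: [-180.0, 0.0, 12.1]
force: [-1.3, 0.8, -0.7]
gripper_width: 91.2
gripper_force: 0.0
```

```bash
python3 - <<'E'
from h import *
from workcell import env
out=[]
for n in("side","top"):
    f=env.grab_frame(n);g=load(n+"0.npz")
    for w in(g,f):
        P=fit(w,np.array([454,33,77.]),12.3,0);u,v=proj(g,[465,35,77])[0].astype(int)
        out.append(cv2.resize(w["pixels"][v-35:v+35,u-50:u+50,::-1],None,fx=4,fy=4))
cv2.imwrite("pics/end.png",np.vstack([np.hstack(out[:2]),np.hstack(out[2:])]))
E
```

```text
fit [-2.01  2.71  2.04 -2.16] 250 rms 1.42
fit [-1.72  1.58  0.68 -1.86] 251 rms 1.33
fit [-1.35  0.46  0.83 -0.22] 142 rms 2.07
fit [-2.47  1.59 -0.41 -1.55] 140 rms 2.37
```

View pics/end.png

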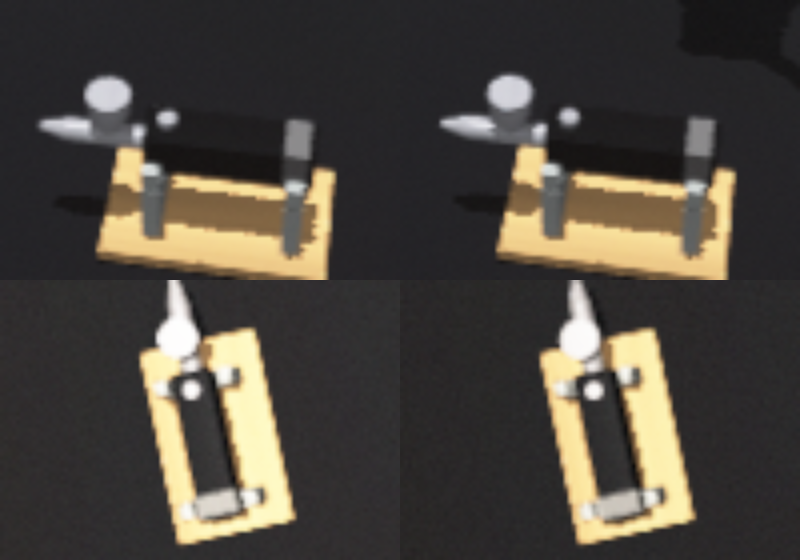

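The before (left) and after (right) crops match in both views: the airbrush lies seated in both forks, nozzle the same way, within about 1 mm.

```bash
python3 -c "
from workcell import env
print(env.job_done())"
```

```text
the job is handed in; nothing more can be done
None
```

The job is handed in, with no verdict returned: the airbrush was aimed at the round grille, an estimated 2 mm off centre and 1° off square, held just over two seconds, and laid back in its rest within about 1 mm of where it lay, gripper clear; the interface cannot tilt the tool, so I pitched the airbrush in the grip against the rest's posts.

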